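# Reset the welding-jig controller through its covered well

## Task

The welding-jig controller has tripped. With the fingertips only, push its yellow cover along its channel until the round well is completely open, reach into the well and press the sunken blue reset key all the way down for a moment, then push the cover back so that it covers the well completely. Never pick up or lift the cover, do not press the green start button, and leave the bottle, the steel spacer and the wrench where they are.

Things in the scene. Friction and masses are not known exactly. Their poses are not given: they have to be found in the camera images.
- reset_box: grey controller box fixed to the table, x -46 to +46 mm, y -59 to +148 mm, flat deck 60 mm above the table. Origin on the table straight below the round well's axis; z up, y along the box (the cover opens to +y). On the deck two steel rails 8 mm high form a channel along y, 66 mm wide (x -33 to +33 mm), in which the cover slides.
- well_mouth (a point): centre of the mouth of the round vertical well, at deck height (60 mm above the table); the well is 48 mm in diameter with a thin yellow rim; hidden under the cover at the start
- closed_stop (a point): centre of the top edge of the low stop across the channel at the -y end, 5 mm above the deck, on its inner face (y = -50 mm in the box). The stop is 8 mm thick; fingers can reach over it to the cover's end face. It halts the cover with its centre at y = -2 mm.
- open_stop (a point): the same for the stop at the +y end: 5 mm above the deck, inner face at y = +138 mm in the box, 10 mm thick. It halts the cover with its centre at y = +90 mm.
- cover: loose yellow steel cover block lying flat on the deck between the rails, 62 (own x) x 96 (own y) x 18 mm high, origin at the centre of its underside, axes as the box's. Starts over the well, centre 0 to 12 mm to +y of the well's axis. Pushed on its end faces (62 x 18 mm); the well is completely open with its centre 72 mm or more from the axis. Slides with under 4 N and stays where left.
- key_top (a point): centre of the top of the blue round reset key, 26 mm in diameter, on the well's axis, 20 mm below the deck (40 mm above the table) when it is not pressed; moves down with the key
- reset_key (a joint): travel of the reset key: 0 released, 0.005 m fully down; a spring pushes back with about 1.2 N at the start and 4 N fully down, and raises it when it is let go
- start_station: grey box 70 x 70 x 50 mm fixed to the table, with the green start button on top (not to be pressed), 68 mm high in all; origin at the centre of its underside
- start_button (a joint): travel of the green start button: 0 released, 0.006 m fully down; must stay released
- oil_bottle: loose white bottle with a red cap, 60 mm in diameter, 160 mm tall, standing on the table; origin at the centre of its underside; leave alone
- spacer: loose flanged steel spacer standing on the table, 48 mm in diameter, 50 mm tall; origin at the centre of its underside; leave alone
- wrench: loose steel wrench lying on the table, about 180 mm long along its own x; leave alone
Things that resemble listed ones, but are neither listed nor needed, are in the scene too. Leave any purple or turquoise look-alike of the cover alone.

How it is judged:
On the way, in this order (a step that is already met when the one before it is completed fails the run):
1. the cover has been pushed along until the well is completely open (y of cover in the frame of reset_box above 0.072 m), for 0.1 s.
2. the reset key is pressed down (at least 4 of its 5 mm), with the well open (value of joint reset_key above 0.004 m and y of cover in the frame of reset_box above 0.068 m), for 0.1 s.
At the end, for the whole second after the job is handed in: the cover lies flat in its channel at rest with its centre within 20 mm of the well's axis along the box and 10 mm across (well covered), and the reset key and the start button are released (y of cover in the frame of reset_box between -0.02 and 0.02 m and x of cover in the frame of reset_box between -0.01 and 0.01 m and z of cover in the frame of reset_box below 0.063 m and angle between cover's own z axis and vertical below 0.06 rad and linear speed of cover below 0.01 m/s and value of joint each of reset_key, start_button below 0.001 m); the robot touches nothing.
It fails at once if the cover is lifted more than 8 mm or tipped (z of cover in the frame of reset_box above 0.068 m or angle between cover's own z axis and vertical above 0.2 rad).
It fails at once if the green start button is pressed (value of joint start_button above 0.002 m).
It fails at once if the bottle, the spacer or the wrench is moved more than 20 mm or the bottle or spacer tipped (distance of any of oil_bottle, spacer, wrench from where it was at the start of the episode above 0.02 m or angle between any of oil_bottle, spacer's own z axis and vertical above 0.3 rad).
It also fails if it takes over 51 s, if anything falls off the work surface, if the arm or the gripper's body presses on something with over 40 N, if the wrist force passes 120 N, or if a joint passes its speed limit or range.

## Robot

A 6-joint arm with a two-finger parallel gripper is mounted at the origin on the work surface. World frame = base frame: x ahead of the robot, y to its left, z up, the work surface at z = 0. Lengths are in m, angles in rad, forces in N, time in s.
With the tool pointing down it reaches from about 0.3 to 0.875 m from the base axis. Payload 6.4 kg.
Tool frame: the origin (TCP) lies on the centre line of the jaws, within the pads' length; the fingertips stand r.finger_overhang ahead of it and the grasp point (between the pads) lies 11 mm behind it (r.finger_overhang is the distance from the TCP to the fingertips, in m); z points along the fingers, y is the direction in which the jaws open and shut (so a half turn about z gives the same grasp; the last joint's range is limited). The gripper opens to 88 mm and grips with 3 to 60 N. Pads are 18 mm wide; open, the fingers measure 123 mm over their backs; the gripper's body (75 mm by 187 mm) begins 45 mm behind the grasp point.
Start: joints at [0.939, 0.181, 1.607, -0, 1.354, -0.206], TCP at [0.237, 0.524, 0.208] pointing down, gripper open.
Joint ranges: [-2.99, 2.99], [-0.89, 2.07], [0.3, 2.58], [-1.14, 4.28], [0, 2.63], [-3.12, 3.12]. Speed limits (rad/s): [2.57, 2.57, 3.01, 3.14, 3.14, 3.14].

## Interface

Orientations are given as a unit quaternion [x, y, z, w].
In Python, from bench import r gives the robot as it stands.
- The arm moves only by the tool step_arm, never from a script. Its argument "moves" is a list that holds one entry, the list of rows, each a list of 4 numbers: the shift along the tool's x, y, z in mm, then the turn about the tool's z in degrees. A call has 1 to 5 rows; each row shifts and turns the pose as measured when the row begins, along the tool's axes as they then stand; what a row does not reach is not made up. A row lasts 1/12 s, in which the tool goes at most 41.7 mm and 7.16 degrees, less where a joint would pass 70% of its speed; a pose out of reach is approached as far as the arm can. A call is refused whole if a number of a shift passes 41.7 or a number of a turn 7.16, either way. A call with a gripper value outside its range is refused whole. "grip" is the closure, from -1 (fully open) to 1 (shut), so that 0 is half open, set as the call begins (left out, the last holds). The fingers move at their own pace and stop on an object; the grip force is fixed at half the most. Time passes only in rows, so rows that do not move let the fingers close. It gives the time, the measured TCP pose, the force and the opening at its end, in the units of the state.
- r.sense(): the state, without advancing time (a new reading comes with each control period).
- r.camera(name): name is "side" or "top" or "wrist"; returns (picture, depth): 400x640x3 uint8, red, green, blue; 400x640 float32, m along the optical axis (not along the pixel's ray), 0 where there is no reading.
- r.calibration(name): a dict with "K" (3x3 intrinsics, pixels), "R" (3x3) and "t" (3): a world point X has camera coordinates R X + t. Camera axes: x right, y down, z forward; pixel columns grow to the right and rows downward; lengths in m; the calibration is good to about 2 mm. The wrist camera is an equidistant fisheye: a pixel r from the principal point sees the ray r / f radians off the axis. A picture is of the moment at which its call begins: read the wrist's pose just before it. calibration takes no time and is no camera call; for the wrist camera it gives the pose at the moment of the call.
- r.finish_job(): hands the job in, once; it reports no verdict.
The state is a dict: "time": time; "joints": joint angles; "qvel": joint speeds; "effort": joint torques, N m; "ee_pos": TCP position; "orientation": TCP orientation; "contact_force": force on the tool from outside, world axes, zero at the start; "wrist_torque": the same for the moment, N m; "finger_gap": finger opening in m.
Only numpy, scipy, OpenCV 4.12 (cv2) and the standard library are available. Lean on these libraries where they do the work, as an engineer would, in place of code of your own. Each camera call takes 0.05 s, during which the arm holds its last target. There are 200 camera calls.

## Working session

There is one attempt and no reset: what is moved stays moved. The work goes in short steps, Python scripts to look and compute and a tool call to move; the robot and the scene stay as the last step left them, time stands still between calls to the robot, and variables do not carry over. Pictures are saved under pics/ and viewed, about 8 in all and at most 12, crops included, and the job is handed in when it is done.

Besides the shell and the picture viewer there is one more tool, called as name([rows], argument=value, ...), one row to a line, values as JSON. step_arm: Moves the arm, as the interface text tells. Its arguments: {"type":"object","properties":{"moves":{"type":"array","items":{"type":"array","items":{"type":"array","items":{"type":"number"}}}},"grip":{"type":"number"}},"required":["moves"]}

```bash
ls; mkdir -p pics; python3 - <<'E'
from bench import r
import cv2,numpy as np
print(r.sense(), r.finger_overhang)
for n in("top","side"):
    im,d=r.camera(n); np.savez(f"pics/{n}0.npz",im=im,d=d)
    cv2.imwrite(f"pics/{n}0.png",im[:,:,::-1]); c=r.calibration(n); print(n,c)
E
```

```text
pics
{'time': 0.0, 'joints': array([ 9.38693289e-01,  1.81484852e-01,  1.60798705e+00,  2.60183625e-05,
        1.35379100e+00, -2.06314315e-01]), 'qvel': array([ 0.00034887,  0.00192334,  0.00048158, -0.00028173, -0.00167625,
        0.00048204]), 'effort': array([ 5.11475955e-04, -4.33864903e+01, -3.41856372e+01,  7.01700454e-02,
        3.84558016e-02, -9.65703566e-05]), 'ee_pos': array([0.23713656, 0.52319727, 0.2073519 ]), 'orientation': array([ 2.11292472e-01,  9.77422526e-01, -7.57640017e-04, -3.51528197e-04]), 'contact_force': array([ 0.14718862, -0.15119305,  0.30013766]), 'wrist_torque': array([ 0.02384329,  0.02199344, -0.04125823]), 'finger_gap': 0.08807356627662935} 0.008
top {'K': array([[448.99551199,   0.        , 317.08373261],
       [  0.        , 448.99551199, 208.58849876],
       [  0.        ,   0.        ,   1.        ]]), 'R': array([[-0.00806784, -0.99983997, -0.01596727],
       [-0.98056039,  0.01104087, -0.19590666],
       [ 0.1960516 ,  0.01407633, -0.98049254]]), 't': array([0.00879021, 0.59220534, 1.17732391])}
side {'K': array([[384.54716644,   0.        , 325.29931953],
       [  0.        , 384.54716644, 197.47798444],
       [  0.        ,   0.        ,   1.        ]]), 'R': array([[ 0.9594854 , -0.28173686,  0.00348115],
       [-0.16842366, -0.58340225, -0.79452834],
       [ 0.22587883,  0.76175203, -0.60721709]]), 't': array([-0.55716377,  0.16933744,  0.8585757 ])}
```

View pics/top0.png

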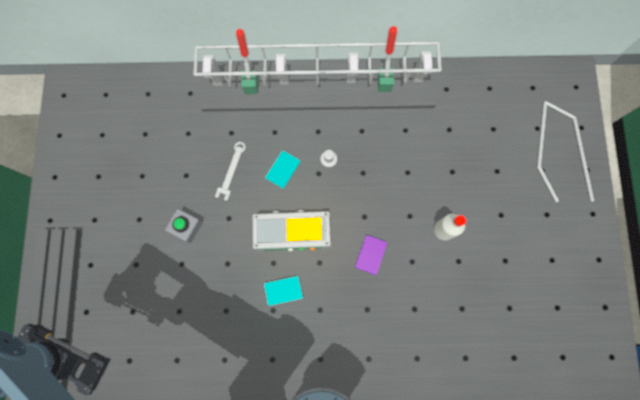

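View pics/side0.png

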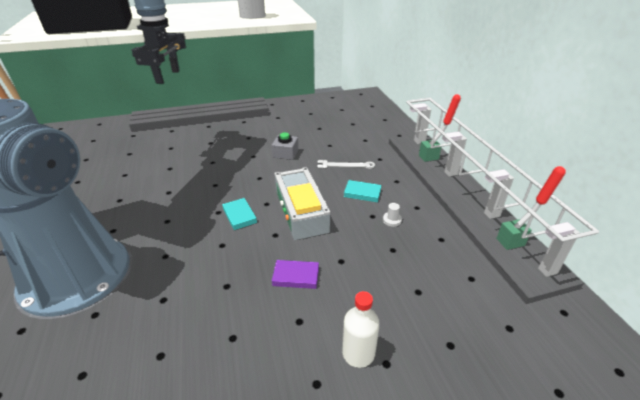

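The top view shows the box at about x 252–330, y 211–249, with the yellow cover at (304,230), and box +y to the left (world +y). The start station is at (183,225), the wrench at (231,170), the spacer at (329,158) and the bottle at (450,226). The purple and turquoise look-alikes stand clear of the box. The side view agrees, with the cover at (303,198).

```bash
cat > h.py <<'E'
import cv2,numpy as np
from bench import r
def ray(n,uv,c=None):
    c=c or r.calibration(n); uv=np.atleast_2d(uv).astype(float)
    p=np.c_[(uv-c["K"][:2,2])/np.array([c["K"][0,0],c["K"][1,1]]),np.ones(len(uv))]
    if n=="wrist":
        th=np.linalg.norm(p[:,:2],axis=1); s=np.sin(th)/np.maximum(th,1e-9)
        p=np.c_[p[:,:2]*s[:,None],np.cos(th)]
    return -c["R"].T@c["t"], p@c["R"]
def plane(n,uv,z,c=None):
    o,d=ray(n,uv,c); return o+d*((z-o[2])/d[:,2])[:,None]
def tri(rs):
    A=0;b=0
    for o,d in rs:
        d=d/np.linalg.norm(d);P=np.eye(3)-np.outer(d,d);A=A+P;b=b+P@o
    return np.linalg.solve(A,b)
def yellow(im,lo=(20,150,120),hi=(34,255,255)):
    m=cv2.inRange(cv2.cvtColor(im,cv2.COLOR_RGB2HSV),lo,hi)
    cs,_=cv2.findContours(m,cv2.RETR_EXTERNAL,cv2.CHAIN_APPROX_NONE)
    return m,max(cs,key=cv2.contourArea)
E
python3 - <<'E'
from h import *
T=np.load("pics/top0.npz");S=np.load("pics/side0.npz")
m,c=yellow(T["im"]); rt=cv2.minAreaRect(c); print(rt,cv2.boundingRect(c))
P=plane("top",c[:,0],.078)[:,:2]; R=cv2.minAreaRect((P*1000).astype(np.float32)); print("cover top on z=.078 (mm)",R)
print(cv2.boxPoints(R).round(1).tolist())
m2,c2=yellow(S["im"]); print(cv2.boundingRect(c2))
M=cv2.moments(c)
q=cv2.approxPolyDP(c2,4,True)[:,0]; print("side poly",q.tolist(), "top poly",cv2.approxPolyDP(c,3,True)[:,0].tolist())
for u in q: print(u,plane("side",u,.078)[0].round(4),plane("side",u,.06)[0].round(4))
# depth in top over cover & box left deck
for n,Z,uv in (("top",T,(304,230)),("top",T,(270,231)),("side",S,(303,200))):
    o,d=ray(n,uv); print(n,uv,(o+d[0]*Z["d"][uv[1],uv[0]]).round(4))
b=cv2.resize(T["im"][195:265,235:345],None,fx=7,fy=7,interpolation=cv2.INTER_CUBIC); cv2.imwrite("pics/cropt.png",b[:,:,::-1])
E
```

```text
((303.74151611328125, 228.8477020263672), (22.188007354736328, 34.66876220703125), 86.8201675415039) (287, 217, 35, 24)
cover top on z=.078 (mm) ((533.4657592773438, 38.895050048828125), (60.2575798034668, 92.72452545166016), 2.6032052040100098)
[[501.29998779296875, 83.80000305175781], [505.5, -8.800000190734863], [565.7000122070312, -6.099999904632568], [561.5, 86.5999984741211]]
(296, 205, 24, 9)
side poly [[319, 205], [296, 210]] top poly [[320, 218], [287, 219], [287, 240], [320, 239]]
[319 205] [ 0.5618 -0.0094  0.078 ] [0.5677 0.0125 0.06  ]
[296 210] [ 0.504  -0.0126  0.078 ] [0.5082 0.0091 0.06  ]
top (304, 230) [0.5305 0.0385 0.0761]
top (270, 231) [0.5306 0.1316 0.0634]
side (303, 200) [0.5294 0.0212 0.0775]
```

View pics/cropt.png

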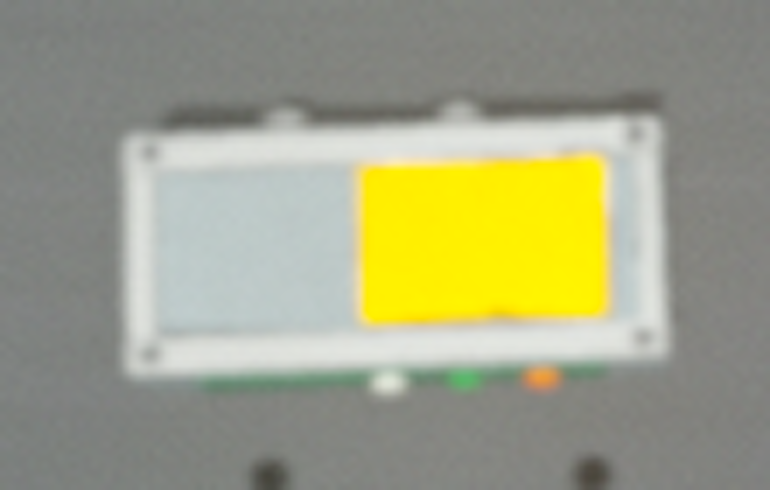

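step_arm([
  [[0, 0, -10, 7.1], [0, 0, -10, 7.1], [0, 0, -10, 7.1], [0, 0, -10, 7.1], [0, 0, 0, 7.1]],
], grip=1)

```text
time: 0.52
ee_pos: [0.2357, 0.5212, 0.245]
orientation: [0.503, 0.864, -0.005, -0.0]
contact_force: [-0.1, 0.1, 0.4]
finger_gap: 0.0568
```

step_arm([
  [[0, 0, 0, 7.1], [0, 0, 0, 7.1], [0, 0, 0, 7.1], [0, 0, 0, 7.1], [0, 0, 0, 0]],
])

```text
time: 0.93
ee_pos: [0.2351, 0.5204, 0.2437]
orientation: [0.703, 0.711, -0.006, 0.001]
contact_force: [0.9, 0.2, 0.0]
finger_gap: 0.0237
```

```bash
python3 - <<'E'
from h import *
from scipy.spatial.transform import Rotation as Ro
# box outline corners from crop px (rail tops z=.068)
q=np.array([[123,133],[662,117],[668,356],[128,378]])/7+[235,195]-.5
P=plane("top",q,.066);print((P*1000).round(1).tolist())
for a,b in((0,1),(3,2)):
    v=P[a]-P[b]; print(np.linalg.norm(v),np.degrees(np.arctan2(-v[0],v[1])))
s=r.sense();print(s["ee_pos"],Ro.from_quat(s["orientation"]).as_matrix().round(3).tolist(),s["joints"].round(3),s["finger_gap"])
E
```

```text
[[579.1, 181.0, 66.0], [583.1, -29.7, 66.0], [489.5, -30.8, 66.0], [483.1, 177.1, 66.0]]
0.21075933992480475 1.0927185433723765
0.2079976586277406 1.7727383717109493
[0.23509691 0.52041869 0.24374829] [[-0.012, 1.0, -0.007], [1.0, 0.012, -0.01], [-0.01, -0.007, -1.0]] [ 0.939  0.153  1.566 -0.     1.435  0.927] 0.023672265044816756
```

step_arm([
  [[-35, 19, 0, 0], [-35, 19, 0, 0], [-35, 19, 0, 0], [-35, 19, 0, 0], [-35, 19, 0, 0]],
])

```text
time: 1.35
ee_pos: [0.3315, 0.3467, 0.2418]
orientation: [0.691, 0.723, -0.008, -0.0]
contact_force: [1.0, -0.7, 1.1]
finger_gap: 0.0007
```

step_arm([
  [[-35, 19, 0, 0], [-35, 19, 0, 0], [-35, 19, 0, 0], [-35, 19, 0, 0], [-35, 19, 0, 0]],
])

```text
time: 1.77
ee_pos: [0.4375, 0.1682, 0.2419]
orientation: [0.682, 0.731, -0.008, -0.001]
contact_force: [1.0, 0.9, 0.5]
finger_gap: 0.0001
```

step_arm([
  [[-35, 19, 0, 0], [-35, 19, 0, 0], [-35, 19, 0, 0], [-20, 10, 0, 0], [0, 0, 0, 0]],
])

```text
time: 2.18
ee_pos: [0.5182, 0.0351, 0.2416]
orientation: [0.677, 0.736, -0.008, 0.0]
contact_force: [-0.4, -0.1, 0.5]
finger_gap: 0.0005
```

```bash
python3 - <<'E'
from h import *
s=r.sense();print(s["ee_pos"],s["orientation"],s["joints"].round(3),s["finger_gap"])
c=r.calibration("wrist");im,d=r.camera("wrist");np.savez("pics/w1.npz",im=im,d=d,R=c["R"],t=c["t"],K=c["K"]);cv2.imwrite("pics/w1.png",im[:,:,::-1])
print(-c["R"].T@c["t"],c["R"][2],c["K"][0])
E
```

```text
[0.51817161 0.03511683 0.24158042] [ 6.77041288e-01  7.35901132e-01 -8.03734790e-03  1.39087186e-04] [-0.152  0.037  1.697 -0.014  1.417 -0.233] 0.00047839302599217366
[0.51462073 0.11988951 0.417605  ] [ 0.01532247 -0.32383166 -0.94599063] [309.70691629   0.         317.33006022]
```

View pics/w1.png

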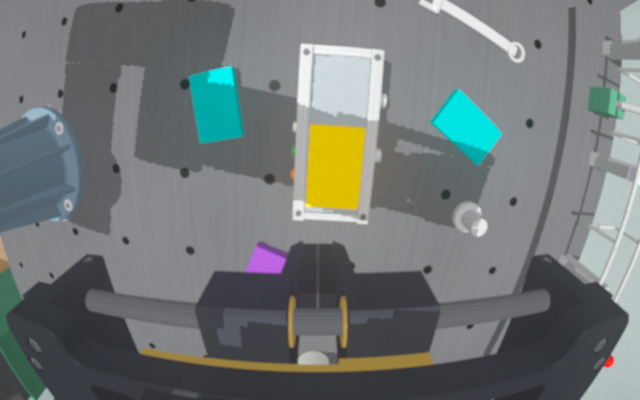

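The wrist view shows the cover as a quad at about (310,125)–(363,208). The box's outer corners are at (302,45), (383,50), (367,222) and (294,218). The closed fingertips are at about (318,245).

```bash
cat >> h.py <<'E'
def corners(c):
    return cv2.boxPoints(cv2.minAreaRect(c.astype(np.float32)))
E
python3 - <<'E'
from h import *
T=np.load("pics/top0.npz");W=np.load("pics/w1.npz");C={k:W[k] for k in("K","R","t")}
_,ct=yellow(T["im"]);_,cw=yellow(W["im"],(18,120,70))
print(cv2.boundingRect(cw))
Pt=plane("top",ct[:,0],.078);Pw=plane("wrist",cw[:,0],.078,C)
for P in(Pt,Pw):
    R=cv2.minAreaRect((P[:,:2]*1000).astype(np.float32));print(R, cv2.boxPoints(R).round(1).tolist())
# triangulate centroids
def cen(c): M=cv2.moments(c);return np.array([M["m10"]/M["m00"],M["m01"]/M["m00"]])
ot,dt=ray("top",cen(ct));ow,dw=ray("wrist",cen(cw),C);print("tri",tri([(ot,dt[0]),(ow,dw[0])]))
P=plane("wrist",np.array([[302,45],[383,50],[367,222],[294,218]]),.066,C)
print((P*1000).round(1).tolist(),P.mean(0))
for a,b in((0,3),(1,2)):
    v=P[a]-P[b]; print(np.linalg.norm(v),np.degrees(np.arctan2(-v[0],v[1])))
E
```

```text
(306, 124, 59, 86)
((533.4657592773438, 38.895050048828125), (60.2575798034668, 92.72452545166016), 2.6032052040100098) [[501.29998779296875, 83.80000305175781], [505.5, -8.800000190734863], [565.7000122070312, -6.099999904632568], [561.5, 86.5999984741211]]
((536.2261962890625, 42.40315246582031), (61.25161361694336, 95.98065948486328), 1.4064332246780396) [[504.3999938964844, 89.5999984741211], [506.79998779296875, -6.300000190734863], [568.0, -4.800000190734863], [565.7000122070312, 91.0999984741211]]
tri [0.53691445 0.03967263 0.05603004]
[[488.5, 177.5, 66.0], [578.9, 181.4, 66.0], [584.3, -25.2, 66.0], [493.7, -27.6, 66.0]] [0.5363681  0.07653091 0.066     ]
0.20515477389592723 1.450922826511954
0.20662777723082063 1.4877293640297657
```

```bash
cat > st.py <<'E'
from h import *
from scipy.spatial.transform import Rotation as Ro
import sys
O=np.array([.536,.031]);a=np.radians(1.45);B=np.array([[np.cos(a),np.sin(a)],[-np.sin(a),np.cos(a)]])
s=r.sense();M=Ro.from_quat(s["orientation"]).as_matrix()
x=M[:,0];print("t",round(s["time"],2),"box xy mm",(B@(s["ee_pos"][:2]-O)*1000).round(1),"tip z",round((s["ee_pos"][2]-.008)*1000,1),
 "turn needed",round(np.degrees(np.arctan2(-x[0],x[1])-a),2),"toolz",M[:,2].round(3),"F",s["contact_force"].round(1),"gap",round(s["finger_gap"],4))
E
```

step_arm([
  [[0, 0, 0, 3.3], [-30, 9, 0, 0], [-30, 9, 0, 0], [0, 0, 30, 0], [0, 0, 30, 0]],
])

```text
time: 2.65
ee_pos: [0.5383, -0.02, 0.1861]
orientation: [0.693, 0.721, -0.005, 0.003]
contact_force: [-0.4, 0.4, -0.7]
finger_gap: 0.0003
```

step_arm([
  [[0, 0, 30, 0], [0, 0, 20, 0], [0, 0, 0, 0]],
])

```text
time: 2.9
ee_pos: [0.5332, -0.0157, 0.1292]
orientation: [0.689, 0.725, -0.006, -0.001]
contact_force: [-0.7, -0.1, -0.5]
finger_gap: 0.0006
```

```bash
python3 st.py; python3 - <<'E'
from h import *
c=r.calibration("wrist");im,d=r.camera("wrist");np.savez("pics/w2.npz",im=im,d=d,R=c["R"],t=c["t"],K=c["K"]);cv2.imwrite("pics/w2.png",im[:,:,::-1])
C=c;_,cw=yellow(im,(18,120,70));print(cv2.boundingRect(cw))
for z in(.078,.06):
  P=plane("wrist",cw[:,0],z,C);R=cv2.minAreaRect((P[:,:2]*1000).astype(np.float32));print(z,R,cv2.boxPoints(R).round(1).tolist())
E
```

```text
t 2.9 box xy mm [ -4.  -46.6] tip z 121.2 turn needed 1.44 toolz [-0.01  -0.008 -1.   ] F [-0.7 -0.1 -0.5] gap 0.0006
(283, 70, 86, 128)
0.078 ((536.3757934570312, 41.584774017333984), (61.57468032836914, 95.02615356445312), 1.4393706321716309) [[504.3999938964844, 88.30000305175781], [506.79998779296875, -6.699999809265137], [568.2999877929688, -5.099999904632568], [566.0, 89.9000015258789]]
0.06 ((536.703857421875, 39.455711364746094), (66.44464111328125, 102.5418701171875), 1.4394327402114868) [[502.20001220703125, 89.9000015258789], [504.79998779296875, -12.600000381469727], [571.2000122070312, -11.0], [568.5999755859375, 91.5]]
```

View pics/w2.png

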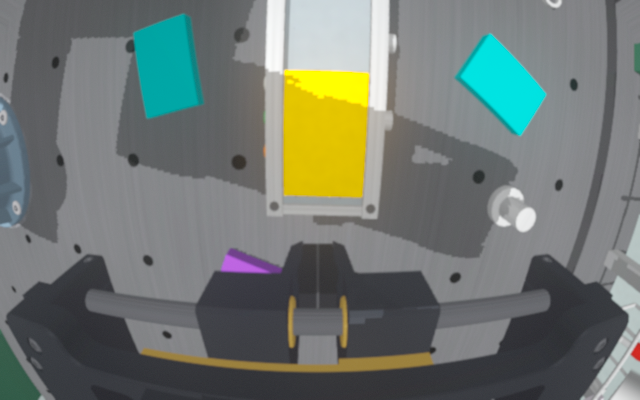

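The close view shows the cover's near edge at row 198, columns 283–364, and the box's near corners at (267,215) and (378,217). The fingertips at (318,245) are just short of the box end. At z = 78 mm the cover measures 61.6 × 95 mm (true 62 × 96), so the height is right. The two wrist views agree within 1 mm.

```bash
python3 - <<'E'
from h import *
W=np.load("pics/w2.npz");C={k:W[k] for k in("K","R","t")}
print((plane("wrist",[[267,215],[378,217],[318,199],[318,208]],.066,C)*1000).round(1).tolist())
W=np.load("pics/w1.npz");C1={k:W[k] for k in("K","R","t")}
_,a=yellow(W["im"],(18,120,70));_,b=yellow(np.load("pics/w2.npz")["im"],(18,120,70))
for i,j in zip(sorted(corners(a).tolist()),sorted(corners(b).tolist())):
    o,d=ray("wrist",i,C1);p,e=ray("wrist",j,C);print(np.round(i),np.round(j),tri([(o,d[0]),(p,e[0])]).round(4))
E
```

```text
[[492.1, -28.9, 66.0], [585.6, -25.8, 66.0], [534.2, -12.5, 66.0], [534.6, -20.3, 66.0]]
[304. 206.] [280. 195.] [ 0.5058 -0.0033  0.0865]
[310. 123.] [284.  69.] [0.5045 0.0893 0.0742]
[359. 209.] [365. 197.] [ 0.5715 -0.0071  0.0723]
[365. 127.] [369.  72.] [0.5664 0.0909 0.0723]
```

step_arm([
  [[-6, 3, 20, 1.4], [-6, 2, 10, 0], [0, 0, 0, 0]],
])

```text
time: 3.2
ee_pos: [0.5413, -0.0252, 0.1047]
orientation: [0.695, 0.719, -0.004, 0.002]
contact_force: [-0.2, -0.5, -0.4]
finger_gap: 0.0003
```

```bash
python3 st.py
```

```text
t 3.2 box xy mm [  3.9 -56.3] tip z 96.7 turn needed 0.47 toolz [-0.003 -0.009 -1.   ] F [-0.2 -0.5 -0.4] gap 0.0003
```

```bash
sed -i 's/O=np.array(.*\]);a=/O=np.array([.537,.032]);a=/' st.py; python3 st.py
```

```text
t 3.2 box xy mm [  2.8 -57.3] tip z 96.7 turn needed 0.47 toolz [-0.003 -0.009 -1.   ] F [-0.2 -0.5 -0.4] gap 0.0003
```

step_arm([
  [[0, -3, 12, 0.5], [0, 0, 10, 0], [0, 0, 4, 0], [0, 0, 0, 0]],
])

```text
time: 3.53
ee_pos: [0.5416, -0.025, 0.0833]
orientation: [0.697, 0.717, -0.002, 0.005]
contact_force: [0.4, 0.4, 1.0]
finger_gap: 0.0002
```

```bash
python3 st.py
```

```text
t 3.53 box xy mm [  3.2 -57.1] tip z 75.3 turn needed 0.22 toolz [ 0.004 -0.01  -1.   ] F [0.4 0.4 1. ] gap 0.0002
```

step_arm([
  [[0, -3, 6, 0.2], [5, -1, 1, 0], [8, 0, 0, 0], [8, 0, 0, 0], [8, 0, 0, 0]],
])

```text
time: 3.95
ee_pos: [0.5382, 0.0049, 0.0779]
orientation: [0.698, 0.716, -0.001, 0.006]
contact_force: [-0.0, -0.4, -0.5]
finger_gap: 0.0006
```

```bash
python3 st.py
```

```text
t 3.95 box xy mm [  0.6 -27.1] tip z 69.9 turn needed -0.05 toolz [ 0.007 -0.011 -1.   ] F [-0.  -0.4 -0.5] gap 0.0006
```

```bash
cat > cov.py <<'E'
from h import *
import sys
from st import O,B
for n in sys.argv[1:]:
    c=r.calibration(n);im,d=r.camera(n);np.savez(f"pics/last_{n}.npz",im=im,d=d)
    _,k=yellow(im,(18,120,70));P=plane(n,k[:,0],.078,c)[:,:2]
    q=(B@(P-O).T).T*1000;R=cv2.minAreaRect(q.astype(np.float32));print(n,"cover in box mm",np.round(R[0],1),np.round(R[1],1),round(R[2],1),"y range",q[:,1].min().round(1),q[:,1].max().round(1),"touches border",cv2.boundingRect(k))
E
python3 cov.py wrist top
```

```text
t 3.95 box xy mm [  0.6 -27.1] tip z 69.9 turn needed -0.05 toolz [ 0.007 -0.011 -1.   ] F [-0.  -0.4 -0.5] gap 0.0006
wrist cover in box mm [-0.3  9.7] [95.3 61.4] 89.9 y range -37.9 57.4 touches border (260, 98, 108, 154)
top cover in box mm [-4.5 30.9] [62.9 49.1] 5.9 y range 4.3 57.3 touches border (285, 219, 21, 22)
```

```bash
python3 - <<'E'
import numpy as np,cv2
w=np.load("pics/last_wrist.npz")["im"][60:300,200:440];t=np.load("pics/last_top.npz")["im"][195:265,255:325]
b=np.hstack([cv2.resize(x,(399,400),interpolation=cv2.INTER_CUBIC) for x in(w,t)])
cv2.imwrite("pics/c3.png",b[:,:,::-1])
E
```

```text
(no output)
```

View pics/c3.png

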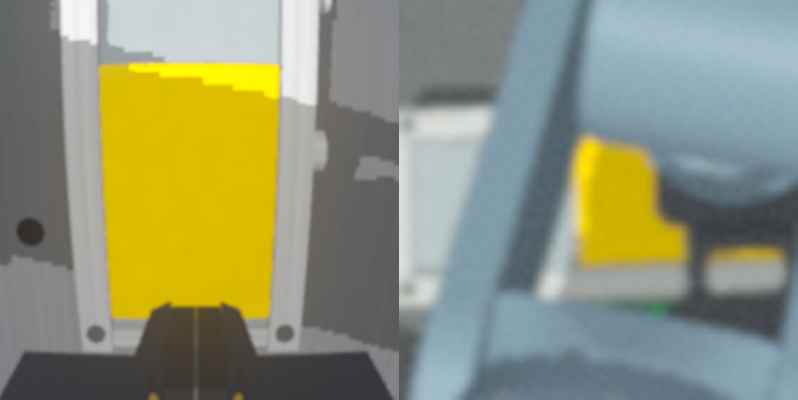

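```bash
python3 - <<'E'
from h import *
from st import O,B
c=r.calibration("wrist");print(-c["R"].T@c["t"])
d=np.load("pics/last_wrist.npz")["d"]
for uv in[(318,243),(318,250),(318,260),(318,270),(318,280),(290,255),(340,251),(280,251)]:
    o,v=ray("wrist",uv,c)
    P=[o+v[0]*((z-o[2])/v[0,2]) for z in(.07,.078)]
    cam=v[0]@c["R"].T; D=o+v[0]/cam[2]*d[uv[1],uv[0]]
    print(uv,[(B@(p[:2]-O)*1000).round(1).tolist() for p in P],"depth pt",(B@(D[:2]-O)*1000).round(1),D[2].round(4))
E
```

```text
t 4.05 box xy mm [  0.4 -26.4] tip z 69.8 turn needed 0.06 toolz [ 0.007 -0.01  -1.   ] F [-0.1  0.6  0.8] gap 0.0005
[0.53606165 0.0903355  0.25392582]
(318, 243) [[2.2, -35.4], [2.1, -31.3]] depth pt [  1.9 -15.8] 0.1084
(318, 250) [[2.2, -40.7], [2.1, -36.4]] depth pt [  1.8 -16. ] 0.1159
(318, 260) [[2.2, -48.5], [2.2, -43.9]] depth pt [  1.7 -16. ] 0.1259
(318, 270) [[2.2, -56.6], [2.2, -51.6]] depth pt [  1.7 -20.4] 0.128
(318, 280) [[2.3, -65.0], [2.2, -59.7]] depth pt [  1.7 -25.5] 0.1289
(290, 255) [[-16.8, -44.6], [-16.0, -40.2]] depth pt [-11.7 -14.5] 0.1238
(340, 251) [[17.1, -41.6], [16.3, -37.3]] depth pt [ 12.6 -14.7] 0.1194
(280, 251) [[-23.4, -41.6], [-22.4, -37.3]] depth pt [-24.8 -47.1] 0.0599
```

```bash
python3 - <<'E'
from h import *
from st import O,B
im,d=r.camera("side");cv2.imwrite("pics/s4.png",cv2.resize(im[120:260,230:390],None,fx=4.5,fy=4.2,interpolation=cv2.INTER_CUBIC)[:,:,::-1])
c=r.calibration("side")
p=r.sense()["ee_pos"]+[0,0,-.008]; q=c["R"]@p+c["t"];print("tip px",c["K"]@(q/q[2]))
W=np.load("pics/last_wrist.npz");w=r.calibration("wrist")
for uv in[(318,200),(290,240),(318,235),(318,240),(318,242),(310,244),(325,244)]:
    o,v=ray("wrist",uv,w);D=o+v[0]/(v[0]@w["R"].T)[2]*W["d"][uv[1],uv[0]];print(uv,W["im"][uv[1],uv[0]],(B@(D[:2]-O)*1000).round(1),D[2].round(4))
E
```

```text
t 4.05 box xy mm [  0.4 -26.4] tip z 69.8 turn needed 0.06 toolz [ 0.007 -0.01  -1.   ] F [-0.1  0.6  0.8] gap 0.0005
tip px [308.18552319 205.77325932   1.        ]
(318, 200) [218 188   0] [ 2.2 -3. ] 0.0783
(290, 240) [216 185   0] [-15.4 -29.3] 0.0791
(318, 235) [217 187   0] [  2.2 -25.9] 0.0788
(318, 240) [216 185   0] [  2.2 -29.6] 0.0785
(318, 242) [208 178   0] [  2.2 -31. ] 0.0786
(310, 244) [127 105  40] [ -2.2 -16.2] 0.11
(325, 244) [127 105  41] [  5.6 -15.9] 0.1107
```

View pics/s4.png

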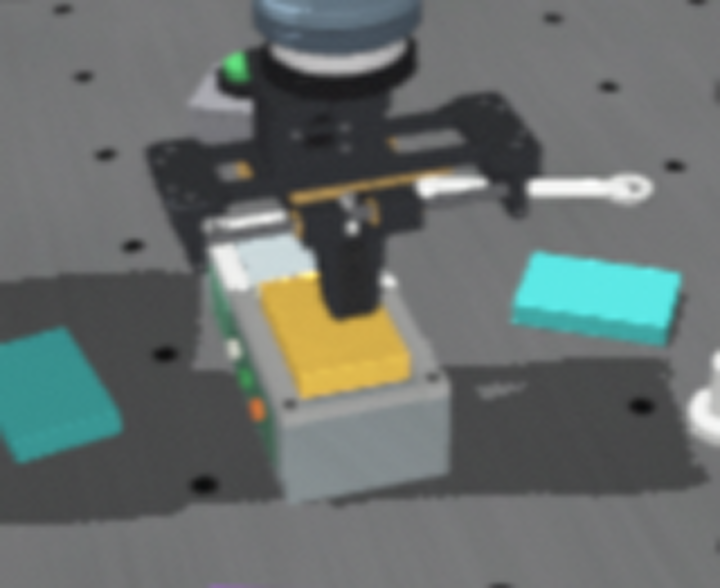

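The side view shows the closed fingertips at crop (355,316), hovering over the cover about 35 mm above where the stated overhang puts them. The cover has not moved, so I need to measure the true tip height.

```bash
python3 - <<'E'
from h import *
from st import O,B
print(r.finger_overhang,r.sense()["ee_pos"])
c=r.calibration("wrist");im,d=r.camera("side");s=r.calibration("side")
# side depth of dark finger pixels
for uv in[(308,180),(308,185),(308,190),(308,193),(309,195),(309,197),(309,200)]:
    o,v=ray("side",uv);D=o+v[0]/(v[0]@s["R"].T)[2]*d[uv[1],uv[0]];print(uv,im[uv[1],uv[0]],(B@(D[:2]-O)*1000).round(1),D[2].round(4))
o1,v1=ray("wrist",(318,243.5),c);o2,v2=ray("side",(309,195));p=tri([(o1,v1[0]),(o2,v2[0])]);print("tip tri",(B@(p[:2]-O)*1000).round(1),p[2])
E
```

```text
t 4.1 box xy mm [  0.5 -27.1] tip z 69.8 turn needed 0.05 toolz [ 0.007 -0.011 -1.   ] F [ 0.6 -1.1  0.6] gap -0.0002
0.008 [0.53822245 0.00495923 0.07783354]
(308, 180) [43 42 43] [ -0.9 -38. ] 0.1541
(308, 185) [39 40 40] [  0.8 -30. ] 0.1343
(308, 190) [43 43 44] [ -1.  -35.7] 0.1241
(308, 193) [45 45 45] [ -1.9 -38.3] 0.1174
(309, 195) [118  98  54] [  0.9 -36.5] 0.1096
(309, 197) [210 172  71] [ 9.8 -2.3] 0.0767
(309, 200) [213 175  73] [  5.9 -16.3] 0.0785
tip tri [  3.3 -22.2] 0.0984644149835027
```

```bash
python3 - <<'E'
from h import *
from st import O,B
e=r.sense()["ee_pos"]
for n in("side","wrist"):
    im,d=r.camera(n);c=r.calibration(n)
    v,u=np.mgrid[0:400,0:640];uv=np.c_[u.ravel(),v.ravel()]
    o,w=ray(n,uv,c);X=o+w/(w@c["R"].T)[:,2:]*d.ravel()[:,None]
    q=(X[:,:2]-e[:2])@B.T*1000;z=X[:,2]*1000
    ok=(d.ravel()>.05)&(abs(q[:,0])<130)&(abs(q[:,1])<60)&(z>88)&(z<330)&(im.reshape(-1,3).max(1)<90)
    for lo,hi in((0,12),(12,20),(20,30),(30,50),(50,70),(70,100),(100,130)):
        k=ok&(abs(q[:,0])>=lo)&(abs(q[:,0])<hi)
        if k.sum()>5: print(n,"|x|",lo,hi,k.sum(),"z pct 1,5,50",np.percentile(z[k],[1,5,50]).round(0),"y pct",np.percentile(q[k,1],[2,98]).round(0))
E
```

```text
t 4.15 box xy mm [  0.6 -27.6] tip z 69.8 turn needed 0.03 toolz [ 0.007 -0.011 -1.   ] F [-0.5  0.1  0.8] gap 0.0004
side |x| 0 12 526 z pct 1,5,50 [113. 120. 212.] y pct [-37.   2.]
side |x| 12 20 308 z pct 1,5,50 [120. 132. 214.] y pct [-36.  -7.]
side |x| 20 30 283 z pct 1,5,50 [180. 183. 217.] y pct [-35.  16.]
side |x| 30 50 483 z pct 1,5,50 [184. 206. 228.] y pct [-33.  23.]
side |x| 50 70 246 z pct 1,5,50 [206. 207. 214.] y pct [-33.  25.]
side |x| 70 100 556 z pct 1,5,50 [175. 180. 215.] y pct [-36.  31.]
wrist |x| 0 12 9573 z pct 1,5,50 [114. 123. 195.] y pct [ 3. 36.]
wrist |x| 12 20 7511 z pct 1,5,50 [127. 179. 196.] y pct [12. 36.]
wrist |x| 20 30 8746 z pct 1,5,50 [179. 182. 196.] y pct [20. 36.]
wrist |x| 30 50 6279 z pct 1,5,50 [184. 196. 212.] y pct [19. 35.]
wrist |x| 50 70 7978 z pct 1,5,50 [205. 206. 213.] y pct [ 5. 36.]
wrist |x| 70 100 15017 z pct 1,5,50 [174. 176. 200.] y pct [-4. 37.]
```

Both depth views put the gripper body's underside at about 176 mm and the tips at about 109 mm. That is the stated 64 mm finger length, so the whole hand is really about 39 mm higher than the reported TCP z. In x and y it agrees. I'll correct for this, back off behind the cover and descend gently.

```bash
sed -i 's/-.008)\*1000/-.008+.039)*1000/' st.py
```

step_arm([
  [[-16, 0, 0, 0], [-17, 0, 0, 0], [0, 0, 10, 0], [0, 0, 10, 0], [0, 0, 0, 0]],
])

```text
time: 4.67
ee_pos: [0.54, -0.031, 0.0572]
orientation: [0.699, 0.715, -0.001, 0.007]
contact_force: [-0.2, 0.1, -0.3]
finger_gap: 0.0004
```

```bash
python3 st.py; python3 - <<'E'
from h import *
im,d=r.camera("side");cv2.imwrite("pics/s5.png",cv2.resize(im[140:240,260:380],None,fx=6,fy=6,interpolation=cv2.INTER_CUBIC)[:,:,::-1])
E
```

```text
t 4.67 box xy mm [  1.4 -63. ] tip z 88.2 turn needed -0.09 toolz [ 0.009 -0.011 -1.   ] F [-0.2  0.1 -0.3] gap 0.0004
```

View pics/s5.png

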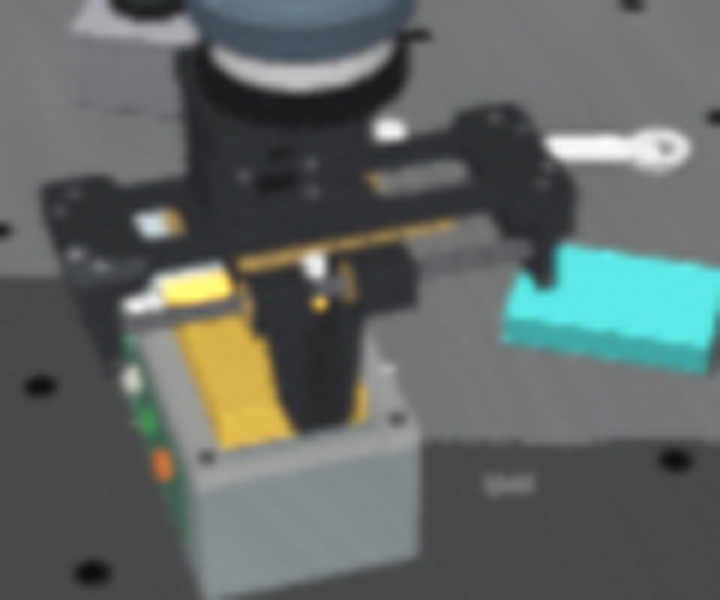

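The tips, at crop (320,430), now stand just behind the cover's near end and above the stop.

```bash
python3 - <<'E'
from h import *
for v_ in(210.5,211.7):
    o,v=ray("side",(313.3,v_))
    for y in(-.041,-.038): print(v_,y,(o+v[0]*((y-o[1])/v[0,1])).round(4))
E
```

```text
210.5 -0.041 [ 0.5392 -0.041   0.0908]
210.5 -0.038 [ 0.54   -0.038   0.0883]
211.7 -0.041 [ 0.5392 -0.041   0.0872]
211.7 -0.038 [ 0.5399 -0.038   0.0847]
```

step_arm([
  [[4, -1, 8, 0], [0, 0, 7, 0], [0, 0, 4, 0], [0, 0, 0, 0]],
])

```text
time: 5.05
ee_pos: [0.5385, -0.0248, 0.0361]
orientation: [0.698, 0.716, -0.001, 0.006]
contact_force: [0.3, 0.2, 0.4]
finger_gap: 0.0007
```

```bash
python3 st.py
```

```text
t 5.05 box xy mm [  0.  -56.8] tip z 67.1 turn needed 0.01 toolz [ 0.008 -0.01  -1.   ] F [0.3 0.2 0.4] gap 0.0007
```

step_arm([
  [[5, 0, -2, 0], [8, 0, 0, 0], [8, 0, 0, 0], [8, 0, 0, 0], [0, 0, 0, 0]],
])

```text
time: 5.47
ee_pos: [0.5378, 0.0074, 0.0381]
orientation: [0.698, 0.716, -0.001, 0.007]
contact_force: [-0.3, -0.1, 0.5]
finger_gap: 0.0004
```

```bash
python3 cov.py wrist
```

```text
t 5.47 box xy mm [  0.1 -24.6] tip z 69.1 turn needed 0.01 toolz [ 0.008 -0.011 -1.   ] F [-0.3 -0.1  0.5] gap 0.0004
wrist cover in box mm [ 0.3 35.3] [96.1 61.6] 89.9 y range -12.8 83.4 touches border (245, 45, 141, 205)
```

step_arm([
  [[9, 0, 0, 0], [9, 0, 0, 0], [9, 0, 0, 0], [9, 0, 0, 0], [7, 0, 0, 0]],
])

```text
time: 5.93
ee_pos: [0.5374, 0.0526, 0.0384]
orientation: [0.698, 0.716, -0.001, 0.008]
contact_force: [-0.3, -0.2, -0.6]
finger_gap: 0.0008
```

step_arm([
  [[0, 0, 0, 0]],
])

```text
time: 6.02
ee_pos: [0.5372, 0.0543, 0.0384]
orientation: [0.698, 0.716, -0.001, 0.008]
contact_force: [-0.3, -1.0, 0.0]
finger_gap: 0.0008
```

```bash
python3 cov.py wrist
```

```text
t 6.02 box xy mm [ 0.8 22.3] tip z 69.4 turn needed 0.04 toolz [ 0.01  -0.012 -1.   ] F [-0.3 -1.   0. ] gap 0.0008
wrist cover in box mm [ 0.6 82. ] [61.8 96.8] 0.1 y range 33.6 130.3 touches border (244, 46, 142, 205)
```

step_arm([
  [[-10, 0, -15, 0], [-20, 0, -20, 0], [-25, 0, -10, 0], [-25, 0, 0, 0], [0, 0, 0, 0]],
])

```text
time: 6.48
ee_pos: [0.5379, -0.026, 0.085]
orientation: [0.696, 0.718, -0.002, 0.006]
contact_force: [0.5, -0.7, 0.8]
finger_gap: 0.0002
```

```bash
python3 cov.py wrist; python3 - <<'E'
from h import *
from st import O,B
c=r.calibration("wrist");im,d=r.camera("wrist");cv2.imwrite("pics/w6.png",im[:300,150:490][:,:,::-1])
h=cv2.cvtColor(im,cv2.COLOR_RGB2HSV);m=cv2.inRange(h,(100,120,50),(130,255,255))
cs,_=cv2.findContours(m,0,2)
for k in cs:
    if cv2.contourArea(k)<60: continue
    e=cv2.fitEllipse(k);p=plane("wrist",[e[0]],.04,c)[0];Q=plane("wrist",k[:,0],.04,c)[:,:2]
    print("blue",e,(B@(p[:2]-O)*1000).round(1),"diam mm",np.round(cv2.minAreaRect((Q*1000).astype(np.float32))[1],1),"depth z",)
    u,v=map(int,e[0]);o,w=ray("wrist",(u,v),c);D=o+w[0]/(w[0]@c["R"].T)[2]*d[v,u];print((B@(D[:2]-O)*1000).round(1),D[2])
m=cv2.inRange(h,(18,100,70),(36,255,255));m[:130]=0
y,x=np.nonzero(m);P=plane("wrist",np.c_[x,y],.06,c)[:,:2];q=(P-O)@B.T*1000;k=(abs(q[:,0])<32)&(q[:,1]<30)
print("rim px",k.sum(),q[k].min(0) if k.any() else 0,q[k].max(0) if k.any() else 0)
E
```

```text
t 6.48 box xy mm [ -0.6 -58. ] tip z 116.0 turn needed 0.39 toolz [ 0.007 -0.011 -1.   ] F [ 0.5 -0.7  0.8] gap 0.0002
wrist cover in box mm [ 0.5 60.7] [61.8 53.3] 0.3 y range 34.2 87.5 touches border (265, 0, 107, 86)
t 6.53 box xy mm [ -0.7 -56.4] tip z 116.0 turn needed 0.36 toolz [ 0.007 -0.01  -1.   ] F [ 0.1 -0.9 -0.1] gap 0.0005
blue ((316.1158142089844, 136.60147094726562), (32.65157699584961, 33.0195426940918), 121.44538116455078) [-0.3 -0.1] diam mm [23.6 24. ] depth z
[-0.4  0.5] 0.04076978714440327
rim px 1531 [ -31.8828474  -218.83220115] [31.89818418  7.17406517]
```

View pics/w6.png

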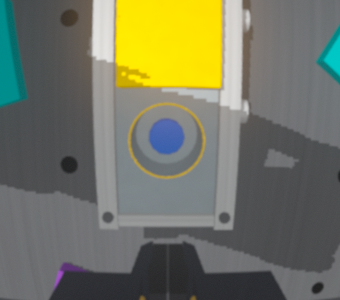

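The well is fully open: the whole yellow rim shows, centred at crop (167,140), with the blue key in it. The key measures box (−0.3, 0) and z 41 mm, so the origin is confirmed. The cover edge is at y = 34.

step_arm([
  [[15, 0, 0, 0.3], [15, 0, 5, 0], [14, 0, 5, 0], [8, 0, 0, 0], [0, 0, 0, 0]],
])

```text
time: 7.0
ee_pos: [0.5335, 0.0342, 0.0716]
orientation: [0.698, 0.716, -0.002, 0.003]
contact_force: [0.8, 0.4, -0.0]
finger_gap: 0.0
```

```bash
python3 st.py
```

```text
t 7.0 box xy mm [-3.4  2.3] tip z 102.6 turn needed 0.03 toolz [ 0.002 -0.007 -1.   ] F [ 0.8  0.4 -0. ] gap 0.0
```

step_arm([
  [[-3, 4, 8, 0], [0, 0, 12, 0], [0, 0, 8, 0], [0, 0, 4, 0], [0, 0, 0, 0]],
])

```text
time: 7.42
ee_pos: [0.5375, 0.0311, 0.0357]
orientation: [0.697, 0.717, -0.002, 0.003]
contact_force: [-0.2, -0.6, 0.1]
finger_gap: 0.0008
```

```bash
python3 st.py
```

```text
t 7.42 box xy mm [ 0.5 -0.9] tip z 66.7 turn needed 0.14 toolz [ 0.    -0.007 -1.   ] F [-0.2 -0.6  0.1] gap 0.0008
```

Centred within 1 mm, so I'll go down into the well.

step_arm([
  [[0, 0, 6, 0], [0, 0, 6, 0], [0, 0, 6, 0], [0, 0, 4, 0], [0, 0, 0, 0]],
])

```text
time: 7.83
ee_pos: [0.5373, 0.0296, 0.0108]
orientation: [0.698, 0.716, -0.003, 0.002]
contact_force: [-0.0, 0.0, 0.5]
finger_gap: 0.0004
```

```bash
python3 st.py
```

```text
t 7.83 box xy mm [ 0.3 -2.4] tip z 41.8 turn needed 0.02 toolz [-0.001 -0.007 -1.   ] F [-0.   0.   0.5] gap 0.0004
```

step_arm([
  [[2, 0, 2, 0], [0, 0, 2, 0], [0, 0, 2, 0]],
])

```text
time: 8.08
ee_pos: [0.5376, 0.0316, 0.0051]
orientation: [0.698, 0.716, -0.003, 0.002]
contact_force: [-2.4, -0.9, 4.2]
finger_gap: 0.0005
```

```bash
python3 st.py
```

```text
t 8.08 box xy mm [ 0.6 -0.4] tip z 36.1 turn needed 0.02 toolz [-0.    -0.007 -1.   ] F [-2.4 -0.9  4.2] gap 0.0005
```

step_arm([
  [[0, 0, 1.5, 0], [0, 0, 0, 0]],
])

```text
time: 8.25
ee_pos: [0.5378, 0.0315, 0.0053]
orientation: [0.698, 0.716, -0.003, 0.002]
contact_force: [-1.6, -0.5, 3.6]
finger_gap: 0.0006
```

```bash
python3 st.py
```

```text
t 8.25 box xy mm [ 0.8 -0.5] tip z 36.3 turn needed 0.07 toolz [-0.001 -0.008 -1.   ] F [-1.6 -0.5  3.6] gap 0.0006
```

step_arm([
  [[0, 0, 4, 0], [0, 0, 4, 0], [0, 0, 4, 0]],
])

```text
time: 8.5
ee_pos: [0.5384, 0.0315, 0.0041]
orientation: [0.697, 0.717, -0.004, 0.002]
contact_force: [-20.2, 1.3, 41.8]
finger_gap: 0.0003
```

```bash
python3 st.py
```

```text
t 8.5 box xy mm [ 1.4 -0.5] tip z 35.1 turn needed 0.2 toolz [-0.004 -0.009 -1.   ] F [-20.2   1.3  41.8] gap 0.0003
```

The force was 4 N at tip z ≈ 36 mm, which matches the spring at full travel. It then rose stiffly to 42 N at 35 mm, so the key is on its end stop. It was held for over 0.1 s, so I'll withdraw.

step_arm([
  [[0, 0, 0, 0], [0, 0, -4, 0], [0, -1, -10, 0], [0, 0, -15, 0], [0, 0, -20, 0]],
])

```text
time: 8.92
ee_pos: [0.5357, 0.0326, 0.0558]
orientation: [0.696, 0.718, -0.006, 0.001]
contact_force: [0.1, -0.8, -0.3]
finger_gap: 0.0003
```

step_arm([
  [[0, 0, -25, 0], [0, 0, -25, 0], [0, 0, 0, 0]],
])

```text
time: 9.17
ee_pos: [0.5378, 0.0331, 0.1118]
orientation: [0.696, 0.718, -0.004, 0.002]
contact_force: [0.6, -0.3, 0.7]
finger_gap: 0.0006
```

```bash
python3 cov.py wrist
```

```text
t 9.17 box xy mm [0.8 1.1] tip z 142.8 turn needed 0.27 toolz [-0.002 -0.009 -1.   ] F [ 0.6 -0.3  0.7] gap 0.0006
wrist cover in box mm [ 0.6 82.5] [95.3 61.9] 89.7 y range 34.8 130.1 touches border (270, 33, 93, 139)
```

step_arm([
  [[32, 0, 0, 0], [32, 0, 0, 0], [32, 0, 0, 0], [32, 0, 0, 0], [20, 0, 0, 0]],
])

```text
time: 9.63
ee_pos: [0.5318, 0.1813, 0.1056]
orientation: [0.7, 0.714, -0.006, 0.002]
contact_force: [-0.4, -0.3, -0.4]
finger_gap: 0.0005
```

step_arm([
  [[0, 0, 20, 0], [0, 0, 15, 0], [0, 0, 0, 0]],
])

```text
time: 9.88
ee_pos: [0.5294, 0.1868, 0.0672]
orientation: [0.697, 0.717, -0.006, 0.001]
contact_force: [-0.7, -0.0, -0.6]
finger_gap: 0.0002
```

```bash
python3 st.py
```

```text
t 9.88 box xy mm [ -3.7 154.9] tip z 98.2 turn needed 0.1 toolz [-0.007 -0.009 -1.   ] F [-0.7 -0.  -0.6] gap 0.0002
```

step_arm([
  [[-2, 4, 12, 0], [0, 0, 9, 0], [0, 0, 4, 0], [0, 0, 0, 0]],
])

```text
time: 10.22
ee_pos: [0.5307, 0.1843, 0.0388]
orientation: [0.697, 0.717, -0.008, -0.001]
contact_force: [-1.0, -0.6, 0.8]
finger_gap: 0.0006
```

```bash
python3 st.py
```

```text
t 10.22 box xy mm [ -2.4 152.4] tip z 69.8 turn needed 0.1 toolz [-0.013 -0.01  -1.   ] F [-1.  -0.6  0.8] gap 0.0006
```

step_arm([
  [[-5, 2, 0, 0], [-8, 0, 0, 0], [-9, 0, 0, 0], [-9, 0, 0, 0], [-9, 0, 0, 0]],
])

```text
time: 10.63
ee_pos: [0.5347, 0.1418, 0.0408]
orientation: [0.697, 0.717, -0.007, -0.001]
contact_force: [-0.1, 0.5, -0.5]
finger_gap: 0.0006
```

```bash
python3 st.py
```

```text
t 10.63 box xy mm [  0.5 109.8] tip z 71.8 turn needed 0.15 toolz [-0.011 -0.009 -1.   ] F [-0.1  0.5 -0.5] gap 0.0006
```

step_arm([
  [[-8, 0, 1, 0], [-9, 0, 1, 0], [-9, 0, 0, 0], [-8, 0, 0, 0], [0, 0, 0, 0]],
])

```text
time: 11.05
ee_pos: [0.5366, 0.1013, 0.0404]
orientation: [0.698, 0.716, -0.006, -0.0]
contact_force: [0.0, -0.3, 0.7]
finger_gap: 0.0007
```

```bash
python3 st.py; python3 - <<'E'
from h import *
from st import O,B
im,d=r.camera("side");c=r.calibration("side")
m,_=yellow(im,(18,100,80));v,u=np.nonzero(m);o,w=ray("side",np.c_[u,v])
X=o+w/(w@c["R"].T)[:,2:]*d[v,u][:,None];q=(X[:,:2]-O)@B.T*1000
k=(abs(q[:,0])<40)&(abs(X[:,2]-.078)<.008);print(k.sum(),"y pct",np.percentile(q[k,1],[0,2,98,100]).round(1),"z",np.median(X[k,2]))
E
```

```text
t 11.05 box xy mm [ 1.3 69.3] tip z 71.4 turn needed -0.04 toolz [-0.009 -0.009 -1.   ] F [ 0.  -0.3  0.7] gap 0.0007
t 11.05 box xy mm [ 1.3 69.3] tip z 71.4 turn needed -0.04 toolz [-0.009 -0.009 -1.   ] F [ 0.  -0.3  0.7] gap 0.0007
641 y pct [-40.8 -39.2  56.3  61. ] z 0.07816290934900982
```

step_arm([
  [[-4, 0, 0, 0], [-3, 0, 0, 0], [0, 0, 0, 0]],
])

```text
time: 11.35
ee_pos: [0.5368, 0.0944, 0.0404]
orientation: [0.698, 0.716, -0.006, -0.0]
contact_force: [-0.3, -0.3, 0.3]
finger_gap: 0.0006
```

step_arm([
  [[8, 0, 0, 0], [15, 0, -10, 0], [10, 0, -30, 0], [0, 0, -35, 0], [20, 0, -35, 0]],
])

```text
time: 11.77
ee_pos: [0.5296, 0.1495, 0.144]
orientation: [0.699, 0.715, -0.013, -0.006]
contact_force: [0.6, -0.5, 0.4]
finger_gap: 0.0003
```

step_arm([
  [[-35, 0, -10, 0], [-35, 0, 0, 0], [-35, 0, 0, 0], [-35, 0, 0, 0], [0, 0, 0, 0]],
])

```text
time: 12.18
ee_pos: [0.5398, 0.0204, 0.1675]
orientation: [0.69, 0.723, -0.006, 0.001]
contact_force: [1.4, -0.4, -0.1]
finger_gap: 0.0002
```

```bash
python3 cov.py wrist; python3 - <<'E'
from h import *
cv2.imwrite("pics/w9.png",np.load("pics/last_wrist.npz")["im"][:,:,::-1])
E
```

```text
t 12.18 box xy mm [  2.5 -11.7] tip z 198.5 turn needed 1.22 toolz [-0.008 -0.01  -1.   ] F [ 1.4 -0.4 -0.1] gap 0.0002
wrist cover in box mm [1.6 5.9] [96.  61.1] 89.8 y range -42.1 54.0 touches border (282, 119, 71, 106)
```

View pics/w9.png

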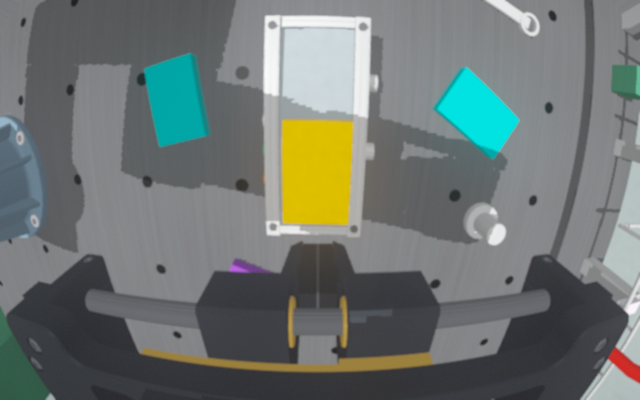

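The cover lies flat in its channel at box (1.6, 5.9) mm, cover quad (282,119)–(353,225). The well is hidden, the spacer and wrench are where they were, and the hand is clear above.

step_arm([
  [[0, 0, -10, 0], [0, 0, 0, 0], [0, 0, 0, 0]],
])

```text
time: 12.48
ee_pos: [0.5391, 0.0255, 0.1779]
orientation: [0.69, 0.723, -0.006, -0.001]
contact_force: [-0.4, 0.1, -0.1]
finger_gap: 0.0003
```

```bash
python3 cov.py wrist; python3 -c "
from bench import r
print(r.finish_job())"
```

```text
t 12.48 box xy mm [ 2.  -6.5] tip z 208.9 turn needed 1.24 toolz [-0.009 -0.007 -1.   ] F [-0.4  0.1 -0.1] gap 0.0003
wrist cover in box mm [1.6 6. ] [96.2 61.1] 89.9 y range -42.1 54.1 touches border (284, 124, 69, 102)
the job is handed in; nothing more can be done
None
```

The job is done and handed in at about 12.5 s; no verdict came back. I pushed the cover open with the closed fingertips, pressed the reset key to its stop, and pushed the cover back over the well.

- **Opening:** the cover centre reached y ≈ 82 mm, and a picture showed the whole rim of the well uncovered.
- **Key press:** the force was about 4 N near full travel, then rose sharply to 42 N at tip height of about 35 mm, so the key was on its stop. I did not see the key's travel directly. The press also showed a sideways force of about 20 N.
- **Closing:** the cover centre read (1.6, 6.0) mm from the well's axis in the last two wrist views, which agreed. The cover was flat and still, and the hand was well clear above it.
- **Other objects:** the last picture showed the spacer where it was, and the part of the wrench in view undisturbed. I did not measure their positions, or look again at the start button or the bottle. The hand stayed away from them.

**Disagreement:** the reported tool height was about 39 mm lower than the fingertips really stood, by the depth pictures from two cameras. Because of this, my first push passed above the cover without touching it. I corrected for the offset, and the later contacts fitted it.

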